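Unstack the kit tins onto their colour mats

ROBOT

A 7-joint arm with a two-finger parallel gripper is mounted at the origin on a cart in front of the work surface, level with it; the furniture and walls round the work are solid. World frame = base frame: x ahead of the robot, y to its left, z up, the work surface at z = 0. Lengths are in m, angles in rad, forces in N, time in s.
With the tool pointing down it reaches from about 0.4 to 0.85 m from the base axis. Payload 10.4 kg.
Tool frame: the origin (TCP) lies at the centre of the arm's flange, where the gripper is bolted on; the fingertips stand 182 mm ahead of it and the grasp point (between the pads) lies r.grasp_offset ahead of it (r.grasp_offset is the distance from the TCP to the grasp point, in m); z points along the fingers, y is the line along which they close (so a half turn about z gives the same grasp; the last joint's range is limited). The gripper opens to 87 mm and grips with 3 to 60 N. Pads are 19 mm wide; open, the fingers measure 117 mm over their backs; the gripper's body (75 mm by 190 mm) begins 51 mm behind the grasp point.
Start: joints at [-1.241, 0.332, -0.065, 1.46, 0.022, 1.35, -0.088], TCP at [0.216, 0.587, 0.405] pointing down, gripper open.
Joint ranges: [-2.6, 2.6], [-0.5, 2.12], [-1.47, 1.34], [0.16, 2.42], [-1.27, 4.41], [0.06, 2.06], [-2.6, 2.6]. Speed limits (rad/s): [2.22, 2.22, 2.79, 2.79, 3.14, 3.14, 3.14].

INTERFACE

Orientations are given as a unit quaternion [x, y, z, w].
In Python, from bench import status, vision, job, spotter, r gives the robot as it stands. The module is installed in compiled form; this text tells all that it offers.
- The arm moves only by the tool play_rows, never from a script. Its argument "series" is a list of rows, each a list of 6 numbers: the shift along the tool's x, y, z each as a share of 150 mm, from -1 to 1, then the turn, a rotation vector about the tool's x, y, z each as a share of 30 degrees, from -1 to 1. In form: [[x, y, z, ax, ay, az], ...]. A call has 1 to 5 rows; each row is the pose to reach, as a shift and turn from the pose commanded when the call began, along the tool's axes at that moment; what a row does not reach only later rows make up. A row lasts 1/10 s, in which the tool goes at most 50 mm and 8.59 degrees, less where a joint would pass 70% of its speed; a pose out of reach is approached as far as the arm can. A call with a number of a shift or a turn outside -1 to 1 is refused whole. A call with a gripper value outside its range is refused whole. "fingers" is the opening, from -1 (shut) to 1 (fully open), set as the call begins (left out, the last holds). The fingers move at their own pace and stop on an object; "squeeze" is the grip in N (left out, the last holds). Time passes only in rows, so rows that repeat a pose let the fingers close. It gives the time, the measured TCP pose, the force, the opening and the grip force at its end, in the units of the state.
- status.read_state(): the state, without advancing time (a new reading comes with each control period).
- vision.camera(name): name is "scene" or "top"; returns the picture (384x512x3 uint8, blue, green, red); there is no depth.
- vision.calibration(name): a dict with "fx", "fy", "cx", "cy" (pixels), "D" ([k1, k2, p1, p2, k3] as OpenCV has them; the pictures are not rectified), "rvec" (rotation vector, rad) and "tvec" (3), from world to camera coordinates, as OpenCV has them. Camera axes: x right, y down, z forward; pixel columns grow to the right and rows downward; lengths in m; the calibration is good to about 2 mm. A picture is of the moment at which its call begins. calibration takes no time and is no camera call.
- job.close_job(): hands the job in; it is judged then, once.
Trained networks look in the newest picture that a camera, given by its name, has taken for a name from the list of things; names that differ only in an ending like _2 or _b are one class to them, and where a whole thing is asked for, a point or a joint stands for the part that bears it (a point fixed in the world has none). Each returns a list of dicts, best first, with "conf" (0 to 1); they miss things now and then, are a little off and sometimes report something else, mostly with a low value. They report only what shows in the picture. A call takes as long as a camera call. They do not tell look-alikes from the thing itself.
- spotter.boxes_of(camera, name): "point" ([x, y, z] in m, in world coordinates, good to about 4 mm: the middle of the surface that is visible of it).
- spotter.regions_of(camera, name): "pixels" (384x512 bool, what is visible of it).
The state is a dict: "time": time; "joint_positions": joint angles; "joint_vel": joint speeds; "joint_torque": joint torques, N m; "ee_pos": TCP position; "eef_rot": TCP orientation; "ft_force": force on the tool from outside, world axes, zero at the start; "torque": the same for the moment, N m; "width": finger opening in m; "grip_force": force on a finger pad.
Only numpy, scipy, OpenCV 4.12 (cv2) and the standard library are available. Lean on these libraries where they do the work, as an engineer would, in place of code of your own. Each camera call takes 0.05 s, during which the arm holds its last target. There are 200 camera calls.

TASK

The kit tins have come back stacked two and two. Take both stacks apart and set each of the four tins lid up on the mat of its lid's colour, centred and squared up on the white outline (either way round). Keep the tins upright as you carry them, and leave the two glass vials standing where they are.

Things in the scene. Friction and masses are not known exactly. Their poses are not given: they have to be found in the camera images.
- tin_blue: large flat metal kit tin with a blue lid, 58 (x) x 84 (y) x 34 mm high, closed (the lid does not open), about 0.14 kg; at the start it stands on the table with one of the small tins (green or yellow, drawn anew each time) lying on it, its blue lid showing past the ends. Origin: centre of its underside; z up out of the lid, y along its length. Grasp across the 58 mm width
- tin_red: large flat metal kit tin with a red lid, 58 (x) x 84 (y) x 34 mm high, closed (the lid does not open), about 0.14 kg; at the start it stands on the table with one of the small tins (green or yellow, drawn anew each time) lying on it, its red lid showing past the ends. Origin: centre of its underside; z up out of the lid, y along its length. Grasp across the 58 mm width
- tin_green: small flat metal kit tin with a green lid, 46 (x) x 64 (y) x 30 mm high, closed (the lid does not open), about 0.14 kg; at the start it lies on top of one of the large tins (blue or red), its underside 34 mm above the table. Origin: centre of its underside; z up out of the lid, y along its length. Grasp across the 46 mm width
- tin_yellow: small flat metal kit tin with a yellow lid, 46 (x) x 64 (y) x 30 mm high, closed (the lid does not open), about 0.14 kg; at the start it lies on top of one of the large tins (blue or red), its underside 34 mm above the table. Origin: centre of its underside; z up out of the lid, y along its length. Grasp across the 46 mm width
- mat_blue: blue mat fixed to the table, 74 (x) x 100 (y) mm, 3 mm thick, with a thin white outline 3 mm outside the edges of its tin (58 x 84 mm); place of the tin with the blue lid. Origin: centre of its underside, on the table; y along its length, z up
- mat_red: red mat fixed to the table, 74 (x) x 100 (y) mm, 3 mm thick, with a thin white outline 3 mm outside the edges of its tin (58 x 84 mm); place of the tin with the red lid. Origin: centre of its underside, on the table; y along its length, z up
- mat_green: green mat fixed to the table, 62 (x) x 80 (y) mm, 3 mm thick, with a thin white outline 3 mm outside the edges of its tin (46 x 64 mm); place of the tin with the green lid. Origin: centre of its underside, on the table; y along its length, z up
- mat_yellow: yellow mat fixed to the table, 62 (x) x 80 (y) mm, 3 mm thick, with a thin white outline 3 mm outside the edges of its tin (46 x 64 mm); place of the tin with the yellow lid. Origin: centre of its underside, on the table; y along its length, z up
- vial_amber: brown glass vial with a red cap, 43 mm across, 77 mm high, standing loose among the mats; to be left alone. Origin: centre of its underside, z up
- vial_clear: clear glass vial with a blue cap, 43 mm across, 77 mm high, standing loose among the mats; to be left alone. Origin: centre of its underside, z up
Mind the look-alikes: they are no part of the job. What is shaped like the tin_blue but purple is not meant.

How it is judged:
By the outcome, as a careful person would: the job done as asked, in the order asked, and still so for the second after the job is handed in, with the robot touching nothing.
It also fails if it takes over 109 s, if anything falls off the work surface, if the arm or the gripper's body presses on something with over 40 N, if the wrist force passes 120 N, or if a joint passes its speed limit or range.

## Working session

There is one attempt and no reset: what is moved stays moved. The work goes in short steps, Python scripts to look and compute and a tool call to move; the robot and the scene stay as the last step left them, time stands still between calls to the robot, and variables do not carry over. Pictures are saved under pics/ and viewed, at most 14 in all, crops included, and the job is handed in when it is done.

Besides the shell and the picture viewer there is one more tool, called after ">>>" as a command line: name --pt "numbers of a row" for each row, then --argument value for the rest. play_rows: Moves the arm, as the interface text tells. Shift numbers are shares of 150 mm and turn numbers shares of 30 degrees, none past 1 either way. Its arguments: {"type":"object","properties":{"series":{"type":"array","items":{"type":"array","items":{"type":"number"}}},"fingers":{"type":"number"},"squeeze":{"type":"number"}},"required":["series"]}

```bash
mkdir -p pics; ls
python3 - <<'E'
from bench import status, vision, job, spotter, r
import cv2
print(r.grasp_offset); s=status.read_state(); print(s)
for c in("scene","top"):
    cv2.imwrite(f"pics/{c}0.png",vision.camera(c)); print(vision.calibration(c))
E
```

```text
pics
0.1635
{'time': 0.0, 'joint_positions': array([-1.24059913,  0.33284447, -0.06470016,  1.4609376 ,  0.02157674,
        1.34991617, -0.08849254]), 'joint_vel': array([-1.68676713e-04,  7.13186138e-04, -2.52425334e-04, -3.38250491e-04,
       -6.75621343e-04, -2.56684551e-04, -8.95098010e-05]), 'joint_torque': array([-1.53193005e-04, -6.23250532e+01,  2.46937521e-02, -3.89889979e+01,
       -6.13358058e-02,  3.97252408e-02,  1.81412051e-04]), 'ee_pos': array([0.2158968 , 0.5863827 , 0.40397265]), 'eef_rot': array([ 1.75473637e-01,  9.84483877e-01, -6.98179534e-04, -1.02037631e-04]), 'ft_force': array([0.44306815, 0.29890687, 0.61998598]), 'torque': array([-0.02029904,  0.03337425,  0.02755018]), 'grip_force': 0.0, 'width': 0.08712839790933531}
{'fx': 465.0687537047985, 'fy': 465.0687537047985, 'cx': 258.09698639269453, 'cy': 191.09328787581637, 'D': array([-0.19269233,  0.        ,  0.        ,  0.        ,  0.        ]), 'rvec': array([ 2.19557744, -0.9677585 ,  0.42462067]), 'tvec': array([-0.41079237,  0.27651901,  1.10547678])}
{'fx': 444.3356031261505, 'fy': 444.3356031261505, 'cx': 246.76718580772354, 'cy': 196.17448662105946, 'D': array([-0.02798793,  0.        ,  0.        ,  0.        ,  0.        ]), 'rvec': array([ 2.1261862 , -2.10454669,  0.22372256]), 'tvec': array([-0.10202221,  0.50844813,  1.02894147])}
```

View pics/scene0.png

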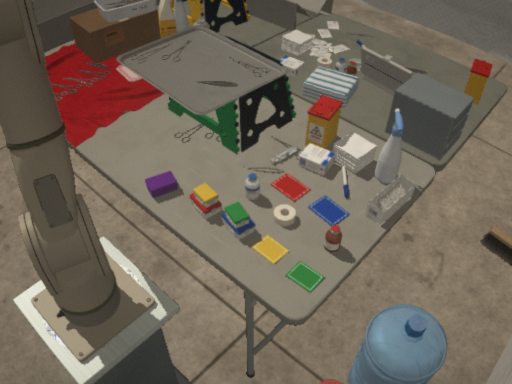

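View pics/top0.png

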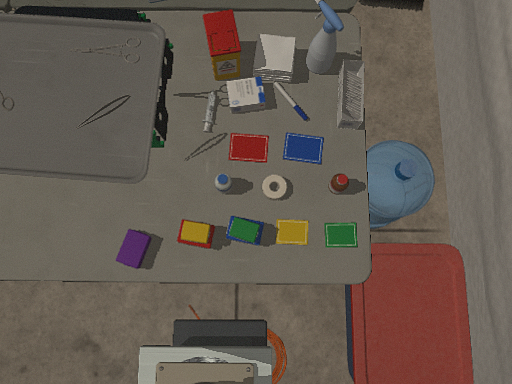

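Top view: yellow-on-red stack at (196,233) and green-on-blue stack at (245,230). The mats are red (249,148), blue (303,148), yellow (292,232) and green (341,235). The vials are at (223,183) and (339,183), a tape roll is at (274,186), and the purple look-alike is at (134,248). Next I fit box silhouettes to the network masks.

```bash
cat > h.py <<'E'
from bench import status, vision, job, spotter, r
import cv2, numpy as np
from scipy.optimize import minimize
from scipy.spatial.transform import Rotation as R
SZ=dict(tin_blue=(.058,.084,.034),tin_red=(.058,.084,.034),tin_green=(.046,.064,.030),tin_yellow=(.046,.064,.030),
 mat_blue=(.074,.1,.003),mat_red=(.074,.1,.003),mat_green=(.062,.08,.003),mat_yellow=(.062,.08,.003))
def proj(c,P):
    k=vision.calibration(c); K=np.array([[k['fx'],0,k['cx']],[0,k['fy'],k['cy']],[0,0,1]])
    return cv2.projectPoints(np.float64(P).reshape(-1,3),k['rvec'],k['tvec'],K,k['D'])[0][:,0]
def ray(c,uv,z):
    k=vision.calibration(c); K=np.array([[k['fx'],0,k['cx']],[0,k['fy'],k['cy']],[0,0,1]])
    d=np.append(cv2.undistortPoints(np.float64([[uv]]),K,k['D'])[0,0],1); M=cv2.Rodrigues(k['rvec'])[0]
    o=-M.T@k['tvec']; d=M.T@d; return o+d*(z-o[2])/d[2]
def sil(c,n,p,z0):
    w,l,h=SZ[n]; B=np.array([[a*w/2,b*l/2,q] for a in(-1,1) for b in(-1,1) for q in(z0,z0+h)])
    ca,sa=np.cos(p[2]),np.sin(p[2]); B[:,:2]=B[:,:2]@np.array([[ca,sa],[-sa,ca]])+p[:2]
    return cv2.convexHull(np.float32(proj(c,B)))
S=6
def fill(shape,hull,off):
    m=np.zeros(shape,np.uint8); q=((hull-off+.5)*S-.5)
    cv2.fillPoly(m,[np.int32(np.round(q*16))],1,shift=4); return m
def fit(c,n,mask,z0,p0,top=None):
    """mask bool image; top=(name,pose,z0) of a box hiding part of it"""
    ys,xs=np.nonzero(mask); off=np.float32([xs.min()-12,ys.min()-12])
    x0,y0=int(off[0]),int(off[1]); sub=mask[y0:ys.max()+13,x0:xs.max()+13].astype(np.uint8)
    big=(cv2.resize(sub*255,None,fx=S,fy=S,interpolation=cv2.INTER_LINEAR)>127).astype(np.uint8)
    th=fill(big.shape,sil(c,top[0],top[1],top[2]),off) if top else None
    def cost(p):
        m=fill(big.shape,sil(c,n,p,z0),off); b=big
        if th is not None: m=m*(1-th); b=b*(1-th)
        return 1-(m&b).sum()/((m|b).sum()+1)
    best=None
    for a in np.arange(0,np.pi,np.pi/8)if len(p0)==2 else [p0[2]]:
        s=np.array([p0[0],p0[1],a]); 
        v=minimize(cost,s,method='Nelder-Mead',options=dict(initial_simplex=[s,s+[.006,0,0],s+[0,.006,0],s+[0,0,.2]],xatol=1e-4,fatol=1e-4))
        if best is None or v.fun<best.fun: best=v
    p=best.x; p[2]=(p[2]+np.pi/2)%np.pi-np.pi/2
    return p,best.fun
def region(c,n,near):
    for d in spotter.regions_of(c,n):
        ys,xs=np.nonzero(d['pixels'])
        if np.hypot(xs.mean()-near[0],ys.mean()-near[1])<18: return d['pixels'],d['conf']
    return None,0
E
cat > m.py <<'E'
from h import *
near=dict(tin_yellow=(196,233),tin_red=(196,233),tin_green=(245,230),tin_blue=(245,230),mat_red=(249,148),mat_blue=(303,148),mat_yellow=(292,232),mat_green=(341,235))
im=vision.camera('top'); vis=cv2.resize(im[120:280,100:370],None,fx=2.95,fy=2.95,interpolation=cv2.INTER_CUBIC)
top={}; up=dict(tin_red='tin_yellow',tin_blue='tin_green')
for n,uv in near.items():
    z0=.034 if n in up.values() else 0
    m,cf=region('top',n,uv)
    if m is None: print(n,'none'); continue
    p0=ray('top',uv,z0+SZ[n][2])[:2]
    p,f=fit('top',n,m,z0,p0,top.get(up.get(n))); top[n]=(n,p,z0)
    print(n,round(cf,2),m.sum(),np.round(p[:2],4),np.round(np.degrees(p[2]),1),'1-IoU',round(f,3))
    cv2.polylines(vis,[np.int32((sil('top',n,p,z0)-[100,120]+.5)*2.95)],True,(255,255,255),1)
for v in('vial_amber','vial_clear'): print(v,[(np.round(d['point'],3),round(d['conf'],2)) for d in spotter.boxes_of('top',v)][:2])
cv2.imwrite('pics/fit.png',vis)
E
python3 m.py
```

```text
tin_yellow 0.83 493 [0.4206 0.0265] -11.2 1-IoU 0.146
tin_red 0.88 255 [0.419  0.0288] -12.6 1-IoU 0.238
tin_green 0.65 538 [ 0.4273 -0.0904] -18.4 1-IoU 0.063
tin_blue 0.76 235 [ 0.4297 -0.0923] -10.2 1-IoU 0.323
mat_red 0.72 1037 [ 0.6504 -0.0991] -3.9 1-IoU 0.043
mat_blue 0.85 1048 [ 0.6506 -0.2415] -6.9 1-IoU 0.033
mat_yellow 0.75 746 [ 0.4301 -0.2101] -1.5 1-IoU 0.068
mat_green 0.57 782 [ 0.4234 -0.3331] 0.7 1-IoU 0.057
vial_amber [(array([ 0.543, -0.317,  0.057]), 0.83), (array([ 0.537, -0.037,  0.057]), 0.57)]
vial_clear [(array([ 0.535, -0.037,  0.058]), 0.58)]
```

View pics/fit.png

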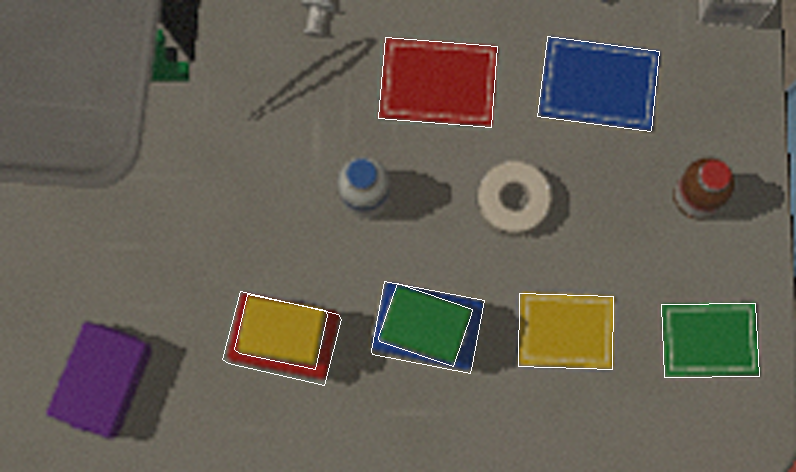

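The network masks are ragged and the red fit is visibly off, so I'll refine with colour masks.

```bash
cat >> h.py <<'E'
HUE=dict(red=((0,9),(168,180)),yellow=((16,32),),green=((48,82),),blue=((100,122),))
def cmask(im,n,near,rad=30):
    """upsampled convex colour mask near a pixel, sub-pixel contour"""
    col=n.split('_')[1]; x0,y0=int(near[0])-rad,int(near[1])-rad
    b=cv2.resize(im[max(y0,0):y0+2*rad,x0:x0+2*rad],None,fx=S,fy=S,interpolation=cv2.INTER_CUBIC)
    H,s,V=cv2.split(cv2.cvtColor(b,cv2.COLOR_BGR2HSV)); m=np.zeros(H.shape,bool)
    for a,e in HUE[col]: m|=(H>=a)&(H<=e)
    m&=(s>100)&(V>35); m=cv2.morphologyEx(m.astype(np.uint8),cv2.MORPH_OPEN,np.ones((7,7)))
    if 'mat' in n or n in('tin_red','tin_blue'): m=cv2.morphologyEx(m,cv2.MORPH_CLOSE,np.ones((15,15)))
    k,lab,st,_=cv2.connectedComponentsWithStats(m)
    pts=np.argwhere(lab==1+np.argmax(st[1:,4])) if n not in('tin_red','tin_blue') else np.argwhere(np.isin(lab,1+np.nonzero(st[1:,4]>400)[0]))
    h=cv2.convexHull(np.int32(pts[:,::-1])); out=np.zeros(m.shape,np.uint8); cv2.fillConvexPoly(out,h,1)
    return out,np.float32([x0,y0])
def cfit(c,im,n,near,z0,top=None):
    big,off=cmask(im,n,near); p0=ray(c,near,z0+SZ[n][2])[:2]
    th=fill(big.shape,sil(c,top[0],top[1],top[2]),off) if top else None
    def cost(p):
        m=fill(big.shape,sil(c,n,p,z0),off); b=big
        if th is not None: m=m*(1-th); b=b*(1-th)
        return 1-(m&b).sum()/((m|b).sum()+1)
    best=None
    for a in np.arange(0,np.pi,np.pi/8):
        s=np.array([p0[0],p0[1],a])
        v=minimize(cost,s,method='Nelder-Mead',options=dict(initial_simplex=[s,s+[.006,0,0],s+[0,.006,0],s+[0,0,.2]],xatol=1e-4,fatol=1e-4))
        if best is None or v.fun<best.fun: best=v
    p=best.x; p[2]=(p[2]+np.pi/2)%np.pi-np.pi/2
    return p,best.fun
E
cat > m2.py <<'E'
from h import *
near=dict(tin_yellow=(196,233),tin_red=(196,233),tin_green=(245,230),tin_blue=(245,230),mat_red=(249,148),mat_blue=(303,148),mat_yellow=(292,232),mat_green=(341,235))
up=dict(tin_red='tin_yellow',tin_blue='tin_green')
for c in('top','scene'):
    im=vision.camera(c); top={}
    near3=near if c=='top' else {n:proj('scene',[*T[n][1][:2],T[n][2]+SZ[n][2]])[0] for n in near}
    f=2.95 if c=='top' else 4; o=(100,120) if c=='top' else (165,160)
    vis=cv2.resize(im[120:280,100:370] if c=='top' else im[160:300,165:365],None,fx=f,fy=f,interpolation=cv2.INTER_CUBIC)
    for n,uv in near3.items():
        z0=.034 if n in up.values() else 0
        p,e=cfit(c,im,n,uv,z0,top.get(up.get(n))); top[n]=(n,p,z0)
        print(c,n,np.round(p[:2],4),np.round(np.degrees(p[2]),1),'1-IoU',round(e,3))
        cv2.polylines(vis,[np.int32((sil(c,n,p,z0)-o+.5)*f)],True,(255,255,255),1)
    T=top; cv2.imwrite(f'pics/fit2{c}.png',vis)
E
python3 m2.py
```

```text
top tin_yellow [0.422  0.0259] -7.6 1-IoU 0.054
top tin_red [0.4213 0.0275] -11.5 1-IoU 0.146
top tin_green [ 0.4283 -0.0912] -17.5 1-IoU 0.073
top tin_blue [ 0.4311 -0.0925] -11.9 1-IoU 0.183Traceback (most recent call last):
  File "m2.py", line 11, in <module>
    p,e=cfit(c,im,n,uv,z0,top.get(up.get(n))); top[n]=(n,p,z0)
        ~~~~^^^^^^^^^^^^^^^^^^^^^^^^^^^^^^^^^
  File "h.py", line 67, in cfit
    v=minimize(cost,s,method='Nelder-Mead',options=dict(initial_simplex=[s,s+[.006,0,0],s+[0,.006,0],s+[0,0,.2]],xatol=1e-4,fatol=1e-4))
    res = _minimize_neldermead(fun, x0, args, callback, bounds=bounds,
                               **options)
    fxcc = func(xcc)
    fx = function(np.copy(x), *(wrapper_args + args))
  File "h.py", line 61, in cost
    m=fill(big.shape,sil(c,n,p,z0),off); b=big
                     ~~~^^^^^^^^^^
  File "h.py", line 17, in sil
    return cv2.convexHull(np.float32(proj(c,B)))
                                     ~~~~^^^^^
  File "h.py", line 8, in proj
    k=vision.calibration(c); K=np.array([[k['fx'],0,k['cx']],[0,k['fy'],k['cy']],[0,0,1]])
ValueError: time passes only in moves, steps and waits
```

```bash
sed -i 's/k=vision.calibration(c);/k=cal(c);/' h.py; sed -i '4i from functools import lru_cache\ncal=lru_cache(vision.calibration)' h.py
sed -i 's/^SZ=/SZ=/; s/rad=30/rad=27/' h.py; python3 m2.py
```

```text
top tin_yellow [0.4216 0.0258] -7.6 1-IoU 0.056
top tin_red [0.4214 0.0277] -11.5 1-IoU 0.151
top tin_green [ 0.4281 -0.0914] -16.7 1-IoU 0.071
top tin_blue [ 0.4303 -0.0925] -11.9 1-IoU 0.19
top mat_red [ 0.6509 -0.0995] -3.7 1-IoU 0.015
top mat_blue [ 0.6512 -0.2425] -6.8 1-IoU 0.013
top mat_yellow [ 0.431  -0.2107] -2.3 1-IoU 0.028
top mat_green [ 0.4243 -0.3334] 1.2 1-IoU 0.019
scene tin_yellow [0.4264 0.0353] -15.6 1-IoU 0.283
scene tin_red [0.4341 0.0471] -12.1 1-IoU 0.192
scene tin_green [ 0.434  -0.0811] -27.9 1-IoU 0.371
scene tin_blue [ 0.4436 -0.0745] -18.4 1-IoU 0.333
scene mat_red [ 0.6503 -0.0978] -3.7 1-IoU 0.015
scene mat_blue [ 0.652  -0.2413] -8.0 1-IoU 0.11
scene mat_yellow [ 0.4308 -0.209 ] -1.9 1-IoU 0.031
scene mat_green [ 0.4302 -0.3304] -2.4 1-IoU 0.329
```

View pics/fit2top.png

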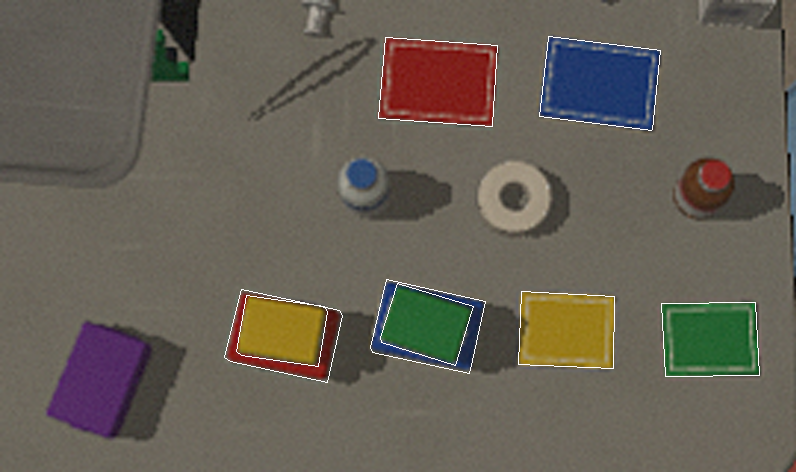

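View pics/fit2scene.png

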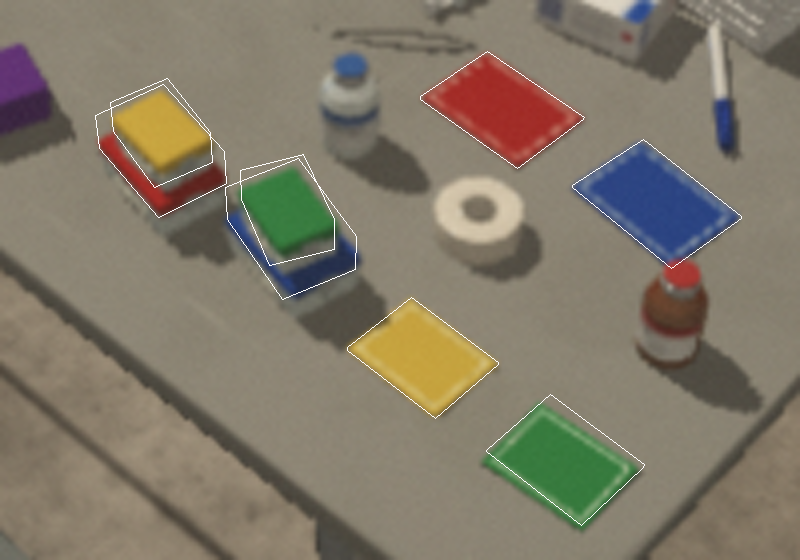

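The bodies are bare metal and only the lid is coloured, so I'll model a coloured slab of unknown thickness and fit both cameras jointly.

```bash
cat >> h.py <<'E'
def sil(c,n,p,z0):
    w,l,h=SZ[n]; t=abs(p[3]) if len(p)>3 else h
    B=np.array([[a*w/2,b*l/2,q] for a in(-1,1) for b in(-1,1) for q in(z0+h-t,z0+h)])
    ca,sa=np.cos(p[2]),np.sin(p[2]); B[:,:2]=B[:,:2]@np.array([[ca,sa],[-sa,ca]])+p[:2]
    return cv2.convexHull(np.float32(proj(c,B)))
def jfit(ims,n,guess,z0,top=None,cams=('top','scene')):
    D=[]
    for c in cams:
        big,off=cmask(ims[c],n,proj(c,[*guess[:2],z0+SZ[n][2]])[0])
        vis=np.ones_like(big)
        if top:
            h=sil(c,top[0],[*top[1][:3],.03],top[2]); vis=1-cv2.dilate(fill(big.shape,h,off),np.ones((3,3)))
        D.append((c,big,off,vis))
    def costs(p): 
        o=[]
        for c,b,off,v in D:
            m=fill(b.shape,sil(c,n,p,z0),off)*v; q=b*v; o.append(1-(m&q).sum()/((m|q).sum()+1))
        return o
    mat='mat' in n; best=None
    for da in(-.2,0,.2):
        s=np.array([guess[0],guess[1],guess[2]+da]+([] if mat else [.01])); I=np.diag([.006,.006,.15,.004][:len(s)])
        v=minimize(lambda p:sum(costs(p)),s,method='Nelder-Mead',options=dict(initial_simplex=np.vstack([s,s+I]),xatol=1e-4,fatol=1e-4,maxiter=400))
        if best is None or v.fun<best.fun: best=v
    return best.x,costs(best.x)
E
cat > m3.py <<'E'
from h import *
G=dict(tin_yellow=(.4216,.0258,-.14),tin_red=(.4214,.0277,-.2),tin_green=(.4281,-.0914,-.29),tin_blue=(.43,-.0925,-.21),
mat_red=(.651,-.0995,-.065),mat_blue=(.651,-.2425,-.12),mat_yellow=(.431,-.2107,-.04),mat_green=(.4243,-.3334,.02))
up=dict(tin_red='tin_yellow',tin_blue='tin_green'); ims={c:vision.camera(c) for c in('top','scene')}
F=[]
for cams in(('top','scene'),('top',),('scene',)):
  top={}
  for n,g in G.items():
    z0=.034 if n in up.values() else 0
    p,e=jfit(ims,n,g,z0,top.get(up.get(n)),cams); top[n]=(n,p,z0)
    print(cams[0][0]+str(len(cams)),n,np.round(p[:2],4),np.round(np.degrees(p[2]),1),np.round(p[3:],3),np.round(e,3))
  F.append(top)
vs=[]
for c,o,f,(h,w) in(('top',(160,125),3,(140,210)),('scene',(180,160),3,(135,185))):
    v=cv2.resize(ims[c][o[1]:o[1]+h,o[0]:o[0]+w],None,fx=f,fy=f,interpolation=cv2.INTER_CUBIC)
    for n,p,z in F[0].values(): cv2.polylines(v,[np.int32((sil(c,n,p,z)-o+.5)*f)],True,(255,255,255),1)
    cv2.imwrite(f'pics/fit3{c}.png',v)
E
python3 m3.py
```

```text
t2 tin_yellow [0.4203 0.0261] -9.7 [0.008] [0.048 0.054]
t2 tin_red [0.4197 0.0276] -10.9 [0.007] [0.06  0.087]
t2 tin_green [ 0.4263 -0.091 ] -17.4 [0.003] [0.031 0.105]
t2 tin_blue [ 0.4291 -0.0918] -11.1 [0.005] [0.088 0.14 ]
t2 mat_red [ 0.6507 -0.0986] -3.8 [] [0.026 0.026]
t2 mat_blue [ 0.6515 -0.2427] -7.0 [] [0.014 0.113]
t2 mat_yellow [ 0.4305 -0.2097] -2.0 [] [0.034 0.036]
t2 mat_green [ 0.4244 -0.3335] 1.4 [] [0.023 0.336]
t1 tin_yellow [0.421  0.0253] -9.0 [0.012] [0.025]
t1 tin_red [0.4201 0.0274] -10.6 [0.011] [0.049]
t1 tin_green [ 0.4271 -0.091 ] -16.8 [0.008] [0.027]
t1 tin_blue [ 0.4291 -0.092 ] -11.1 [0.] [0.059]
t1 mat_red [ 0.651  -0.0995] -3.7 [] [0.016]
t1 mat_blue [ 0.6517 -0.2425] -7.3 [] [0.014]
t1 mat_yellow [ 0.431  -0.2105] -2.5 [] [0.029]
t1 mat_green [ 0.4246 -0.3334] 1.1 [] [0.02]
s1 tin_yellow [0.4199 0.0272] -8.8 [0.008] [0.029]
s1 tin_red [0.4197 0.029 ] -11.0 [0.008] [0.067]
s1 tin_green [ 0.424  -0.0922] -17.8 [-0.] [0.045]
s1 tin_blue [ 0.4299 -0.0903] -11.6 [0.006] [0.165]
s1 mat_red [ 0.6502 -0.0978] -3.7 [] [0.015]
s1 mat_blue [ 0.6507 -0.2408] -6.1 [] [0.113]
s1 mat_yellow [ 0.4303 -0.2086] -2.6 [] [0.034]
s1 mat_green [ 0.4321 -0.3344] 0.2 [] [0.329]
```

View pics/fit3scene.png

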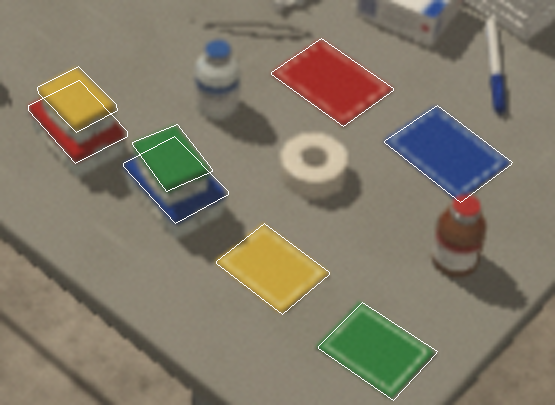

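The overlays match well: both cameras agree within about 2 mm, and tops, mats and reach are plausible. The choice is the red and blue tins under the yellow and green ones; purple at (134,248) is excluded. Now a planner that turns waypoints into rows.

```bash
cat > plan.py <<'E'
# usage: plan.py step_mm  x,y,z,yawdeg  ...   (grasp point, direction of tool y)
import sys, json, numpy as np
from bench import status, r
from scipy.spatial.transform import Rotation as R
def pose(x,y,z,a):
    a=np.radians(a); M=R.from_matrix(np.array([[-np.sin(a),np.cos(a),0],[np.cos(a),np.sin(a),0],[0,0,-1]]).T.reshape(3,3).T)
    return np.array([x,y,z+r.grasp_offset]),M
s=status.read_state(); p=np.array(s['ee_pos']); q=R.from_quat(s['eef_rot'])
ty=q.apply([0,1,0]); print('t',round(s['time'],2),'grasp',np.round(p+q.apply([0,0,r.grasp_offset]),4),'yaw',round(np.degrees(np.arctan2(ty[1],ty[0])),2),'w',round(s['width'],4),'F',np.round(s['ft_force'],1))
step=float(sys.argv[1])/1e3; rows=[]; p0,q0=p,q
def flush():
    global rows,p0,q0
    if rows: print(json.dumps(rows)); v=np.array(rows[-1]); p0,q0=p0+q0.apply(v[:3]*.15),q0*R.from_rotvec(np.radians(v[3:]*30)); rows=[]
for w in sys.argv[2:]:
    x,y,z,a=map(float,w.split(',')); P,Q=pose(x,y,z,a)
    A,B=p0,q0
    if rows: v=np.array(rows[-1]); A,B=p0+q0.apply(v[:3]*.15),q0*R.from_rotvec(np.radians(v[3:]*30))
    rv=(B.inv()*Q).as_rotvec(); n=max(1,int(np.ceil(max(np.linalg.norm(P-A)/step,np.degrees(np.linalg.norm(rv))/7.5))))
    for i in range(1,n+1):
        def mk(): return np.r_[q0.inv().apply(A+(P-A)*i/n-p0)/.15,np.degrees((q0.inv()*B*R.from_rotvec(rv*i/n)).as_rotvec())/30]
        v=mk()
        if len(rows)==5 or abs(v).max()>1: flush(); v=mk()
        rows.append([round(float(k),3)+0. for k in v])
flush()
E
sed -i "s/M=R.from_matrix(.*/M=R.from_matrix(np.array([[-np.sin(a),np.cos(a),0],[np.cos(a),np.sin(a),0],[0,0,-1]]))/" plan.py
sed -i "s/M=R.from_matrix(.*/c,s_=np.cos(a),np.sin(a); M=R.from_matrix(np.column_stack([[-s_,c,0],[c,s_,0],[0,0,-1]]))/" plan.py
python3 plan.py 45 .42,.12,.22,0 .426,-.091,.10,-17.2
```

```text
t 0.9 grasp [0.2159 0.5865 0.2413] yaw 69.79 w 0.0869 F [0.1 0.6 0.5]
[[-0.196, -0.204, 0.012, 0.0, 0.0, 0.194], [-0.392, -0.408, 0.024, 0.0, 0.0, 0.388], [-0.588, -0.612, 0.035, 0.0, 0.0, 0.582], [-0.784, -0.816, 0.047, 0.0, 0.0, 0.775]]
[[-0.26, -0.11, 0.012, 0.0, 0.0, 0.194], [-0.521, -0.22, 0.024, 0.0, 0.0, 0.388], [-0.782, -0.331, 0.036, 0.0, 0.0, 0.582]]
[[-0.281, -0.027, 0.011, 0.0, 0.0, 0.194], [-0.563, -0.053, 0.023, 0.0, 0.0, 0.388], [-0.844, -0.08, 0.035, 0.0, 0.0, 0.581]]
[[-0.277, 0.058, 0.012, 0.0, 0.0, 0.194], [-0.554, 0.117, 0.024, 0.0, 0.0, 0.388], [-0.785, 0.076, 0.157, 0.0, 0.0, 0.484]]
[[-0.234, 0.019, 0.134, 0.0, 0.0, 0.095], [-0.467, 0.037, 0.267, 0.0, 0.0, 0.191], [-0.701, 0.056, 0.4, 0.0, 0.0, 0.286], [-0.935, 0.074, 0.533, 0.0, 0.0, 0.382]]
[[-0.226, 0.064, 0.134, 0.0, 0.0, 0.096]]
```

>>> play_rows --pt "-0.196 -0.204 0.012 0 0 0.194" --pt "-0.392 -0.408 0.024 0 0 0.388" --pt "-0.588 -0.612 0.035 0 0 0.582" --pt "-0.784 -0.816 0.047 0 0 0.775" --fingers 1 --squeeze 30

```text
time: 1.3
ee_pos: [0.2845, 0.4294, 0.3977]
eef_rot: [0.372, 0.928, 0.0, -0.0]
ft_force: [1.3, 0.2, 0.8]
width: 0.087
grip_force: 0.0
```

>>> play_rows --pt "-0.26 -0.11 0.012 0 0 0.194" --pt "-0.521 -0.22 0.024 0 0 0.388" --pt "-0.782 -0.331 0.036 0 0 0.582"

```text
time: 1.6
ee_pos: [0.3354, 0.3126, 0.3924]
eef_rot: [0.509, 0.861, 0.0, -0.0]
ft_force: [0.5, -0.6, -0.2]
width: 0.0871
grip_force: 0.0
```

>>> play_rows --pt "-0.281 -0.027 0.011 0 0 0.194" --pt "-0.563 -0.053 0.023 0 0 0.388" --pt "-0.844 -0.08 0.035 0 0 0.581"

```text
time: 1.9
ee_pos: [0.3864, 0.196, 0.3873]
eef_rot: [0.633, 0.774, 0.001, -0.0]
ft_force: [1.6, 0.8, 0.6]
width: 0.0873
grip_force: 0.0
```

>>> play_rows --pt "-0.277 0.058 0.012 0 0 0.194" --pt "-0.554 0.117 0.024 0 0 0.388" --pt "-0.785 0.076 0.157 0 0 0.484"

```text
time: 2.2
ee_pos: [0.4227, 0.0827, 0.3652]
eef_rot: [0.727, 0.687, 0.002, 0.001]
ft_force: [0.5, -0.5, 0.1]
width: 0.087
grip_force: 0.0
```

>>> play_rows --pt "-0.234 0.019 0.134 0 0 0.095" --pt "-0.467 0.037 0.267 0 0 0.191" --pt "-0.701 0.056 0.4 0 0 0.286" --pt "-0.935 0.074 0.533 0 0 0.382"

```text
time: 2.6
ee_pos: [0.4248, -0.0573, 0.2832]
eef_rot: [0.79, 0.613, 0.001, 0.0]
ft_force: [0.7, -0.2, -0.1]
width: 0.0869
grip_force: 0.0
```

>>> play_rows --pt "-0.226 0.064 0.134 0 0 0.096" --pt "-0.226 0.064 0.134 0 0 0.096" --pt "-0.226 0.064 0.134 0 0 0.096"

```text
time: 2.9
ee_pos: [0.4258, -0.0915, 0.2633]
eef_rot: [0.805, 0.593, -0.0, -0.0]
ft_force: [-0.0, 1.3, 0.7]
width: 0.0871
grip_force: 0.0
```

```bash
python3 plan.py 25 .4262,-.0912,.1,-17.2 .4262,-.0912,.062,-17.2
```

```text
t 2.9 grasp [ 0.4257 -0.0915  0.0998] yaw -17.3 w 0.0871 F [-0.   1.3  0.7]
[[0.003, 0.002, -0.002, -0.001, 0.001, -0.003], [0.003, 0.002, 0.125, -0.001, 0.001, -0.003], [0.003, 0.002, 0.252, -0.001, 0.001, -0.003]]
```

>>> play_rows --pt "0.003 0.002 0.12 0 0 -0.003" --pt "0.003 0.002 0.25 0 0 -0.003" --pt "0.003 0.002 0.25 0 0 -0.003" --pt "0.003 0.002 0.25 0 0 -0.003"

```text
time: 3.3
ee_pos: [0.4267, -0.09, 0.2266]
eef_rot: [0.804, 0.595, 0.0, -0.0]
ft_force: [0.1, -0.5, -0.3]
width: 0.0873
grip_force: 0.0
```

>>> play_rows --pt "0 0 0 0 0 0" --pt "0 0 0 0 0 0" --pt "0 0 0 0 0 0" --pt "0 0 0 0 0 0" --pt "0 0 0 0 0 0" --fingers -1

```text
time: 3.8
ee_pos: [0.4264, -0.0907, 0.2261]
eef_rot: [0.805, 0.594, 0.0, -0.0]
ft_force: [-0.5, -0.7, -0.7]
width: 0.0546
grip_force: 0.0
```

>>> play_rows --pt "0 0 0 0 0 0" --pt "0 0 0 0 0 0" --pt "0 0 -0.1 0 0 0" --pt "0 0 -0.2 0 0 0" --pt "0 0 -0.4 0 0 0"

```text
time: 4.3
ee_pos: [0.4255, -0.0906, 0.2851]
eef_rot: [0.805, 0.594, -0.002, -0.001]
ft_force: [-0.2, 0.9, -1.1]
width: 0.0459
grip_force: 30.0
```

```bash
python3 plan.py 25 .426,-.091,.125,-17.2 .4245,-.3337,.125,1.2 .4245,-.3337,.05,1.2
```

```text
t 4.3 grasp [ 0.4249 -0.0907  0.1216] yaw -17.13 w 0.0459 F [-0.2  0.9 -1.1]
[[-0.002, 0.004, -0.023, -0.006, 0.003, 0.002], [-0.157, 0.051, -0.023, -0.006, 0.003, -0.059], [-0.312, 0.097, -0.023, -0.006, 0.003, -0.121], [-0.467, 0.144, -0.023, -0.006, 0.003, -0.182], [-0.622, 0.191, -0.022, -0.006, 0.003, -0.243]]
[[-0.159, 0.027, 0.0, 0.0, 0.0, -0.061], [-0.319, 0.053, 0.0, 0.0, 0.0, -0.123], [-0.478, 0.08, 0.0, 0.0, 0.0, -0.184], [-0.638, 0.107, 0.0, 0.0, 0.0, -0.245], [-0.797, 0.133, 0.0, -0.001, 0.0, -0.307]]
[[-0.162, 0.001, 0.0, 0.0, 0.0, -0.061], [-0.162, 0.001, 0.167, 0.0, 0.0, -0.061], [-0.162, 0.001, 0.333, 0.0, 0.0, -0.061], [-0.162, 0.001, 0.5, 0.0, 0.0, -0.061]]
```

>>> play_rows --pt "0 0.002 -0.023 0 0 0" --pt "-0.157 0.051 -0.023 0 0 -0.06" --pt "-0.312 0.097 -0.023 0 0 -0.12" --pt "-0.467 0.144 -0.023 0 0 -0.18" --pt "-0.622 0.191 -0.022 0 0 -0.243"

```text
time: 4.8
ee_pos: [0.426, -0.1891, 0.2886]
eef_rot: [0.765, 0.645, -0.0, -0.0]
ft_force: [-0.4, 0.5, -1.8]
width: 0.0459
grip_force: 30.0
```

>>> play_rows --pt "-0.159 0.027 0 0 0 -0.06" --pt "-0.319 0.053 0 0 0 -0.123" --pt "-0.478 0.08 0 0 0 -0.184" --pt "-0.638 0.107 0 0 0 -0.245" --pt "-0.797 0.133 0 0 0 -0.307"

```text
time: 5.3
ee_pos: [0.4253, -0.3103, 0.2884]
eef_rot: [0.71, 0.704, -0.0, -0.0]
ft_force: [0.8, 0.3, -1.7]
width: 0.0455
grip_force: 30.0
```

>>> play_rows --pt "-0.162 0.001 0 0 0 -0.061" --pt "-0.162 0.001 0.1 0 0 -0.061" --pt "-0.162 0.001 0.2 0 0 -0.061" --pt "-0.162 0.001 0.3 0 0 -0.061" --pt "-0.162 0.001 0.3 0 0 -0.061"

```text
time: 5.8
ee_pos: [0.4249, -0.3322, 0.2414]
eef_rot: [0.699, 0.715, -0.001, -0.002]
ft_force: [-0.2, -0.7, -1.3]
width: 0.0457
grip_force: 30.0
```

```bash
python3 plan.py 25 .4245,-.3337,.05,1.2
python3 - <<'E'
from h import *
im=vision.camera('scene'); cv2.imwrite('pics/g1.png',cv2.resize(im[190:320,180:370],None,fx=4,fy=4,interpolation=cv2.INTER_CUBIC))
E
```

```text
t 5.8 grasp [ 0.4243 -0.3318  0.0779] yaw 1.27 w 0.0457 F [-0.2 -0.7 -1.3]
[[-0.005, -0.001, 0.093, -0.004, -0.002, 0.001], [-0.011, -0.002, 0.186, -0.007, -0.005, 0.002]]
```

View pics/g1.png

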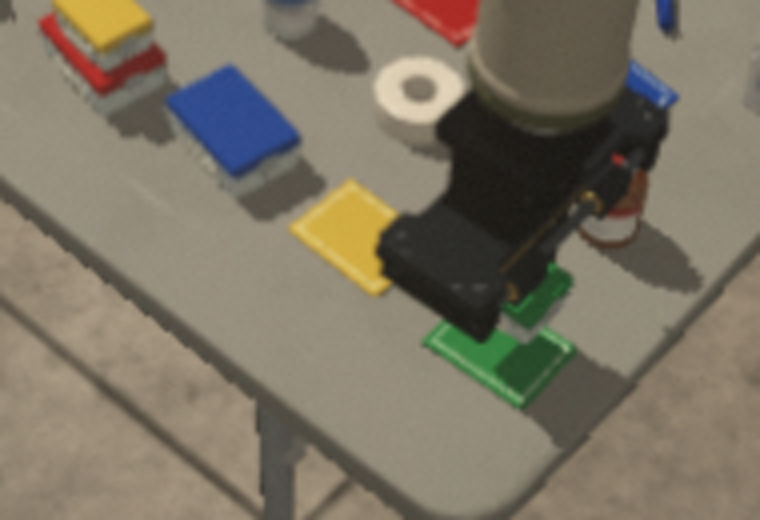

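The green tin is held level above its mat, which spans about (430-570, 330-400) in the crop. I'll lower it gently.

>>> play_rows --pt "-0.01 0 0.09 0 0 0" --pt "-0.012 0 0.18 0 0 0" --pt "-0.012 0 0.24 0 0 0" --pt "-0.012 0 0.28 0 0 0" --pt "-0.012 0 0.28 0 0 0"

```text
time: 6.35
ee_pos: [0.4251, -0.3354, 0.2013]
eef_rot: [0.7, 0.714, -0.0, -0.001]
ft_force: [-0.5, 0.8, -0.7]
width: 0.0458
grip_force: 30.0
```

```bash
python3 plan.py 25 .4245,-.3337,.0315,1.2
```

```text
t 6.35 grasp [ 0.4249 -0.3353  0.0378] yaw 1.2 w 0.0458 F [-0.5  0.8 -0.7]
[[0.012, -0.004, 0.042, -0.003, -0.001, 0.0]]
```

```bash
python3 - <<'E'
s=open('plan.py').read()
s=s.replace("import status, r","import status, vision, r").replace("s=status.read_state(); p=np.array(s['ee_pos']); q=R.from_quat(s['eef_rot'])",
"""L=[status.read_state()]
for _ in range(4): vision.camera('top'); L.append(status.read_state())
s=L[-1]; P_=np.array([l['ee_pos'] for l in L]); p=P_.mean(0); q=R.from_quat([l['eef_rot'] for l in L]).mean(); print('sd mm',np.round(P_.std(0)*1e3,2))""")
open('plan.py','w').write(s)
E
python3 plan.py 25 .4245,-.3337,.0315,1.2
```

```text
sd mm [0.16 0.13 0.5 ]
t 6.55 grasp [ 0.4254 -0.3357  0.0386] yaw 1.2 w 0.0458 F [-0.4 -0.4 -1.4]
[[0.013, -0.006, 0.048, 0.0, 0.0, 0.0]]
```

>>> play_rows --pt "0.013 -0.006 0.015 0 0 0" --pt "0.013 -0.006 0.03 0 0 0" --pt "0.013 -0.006 0.045 0 0 0" --pt "0.013 -0.006 0.045 0 0 0"

```text
time: 6.95
ee_pos: [0.4244, -0.3336, 0.1952]
eef_rot: [0.7, 0.715, -0.0, -0.0]
ft_force: [-0.5, -1.3, -1.4]
width: 0.0457
grip_force: 30.0
```

```bash
python3 plan.py 25 .4245,-.3337,.031,1.2
```

```text
sd mm [0.02 0.04 0.1 ]
t 7.15 grasp [ 0.4244 -0.3336  0.0319] yaw 1.2 w 0.0456 F [-0.5 -0.7 -1.7]
[[0.0, 0.0, 0.006, 0.0, 0.0, 0.0]]
```

>>> play_rows --pt "0 0 0.006 0 0 0" --pt "0 0 0.012 0 0 0" --pt "0 0 0.012 0 0 0"

```text
time: 7.45
ee_pos: [0.4245, -0.334, 0.195]
eef_rot: [0.7, 0.714, 0.001, -0.0]
ft_force: [-6.4, 6.2, 20.2]
width: 0.0457
grip_force: 30.0
```

>>> play_rows --pt "0 0 -0.006 0 0 0" --pt "0 0 -0.006 0 0 0"

```text
time: 7.65
ee_pos: [0.4246, -0.3338, 0.195]
eef_rot: [0.7, 0.714, 0.0, 0.0]
ft_force: [-1.9, 1.7, 6.8]
width: 0.0457
grip_force: 30.0
```

>>> play_rows --pt "0 0 0 0 0 0" --pt "0 0 0 0 0 0" --pt "0 0 0 0 0 0" --pt "0 0 0 0 0 0" --pt "0 0 0 0 0 0" --fingers 1

```text
time: 8.15
ee_pos: [0.4245, -0.3337, 0.1945]
eef_rot: [0.7, 0.715, -0.0, -0.0]
ft_force: [0.3, 0.2, 0.4]
width: 0.0781
grip_force: 0.0
```

>>> play_rows --pt "0 0 -0.05 0 0 0" --pt "0 0 -0.2 0 0 0" --pt "0 0 -0.4 0 0 0" --pt "0 0 -0.6 0 0 0" --pt "0 0 -0.6 0 0 0"

```text
time: 8.65
ee_pos: [0.4252, -0.3348, 0.2886]
eef_rot: [0.7, 0.714, 0.001, 0.003]
ft_force: [0.5, 0.5, -0.2]
width: 0.087
grip_force: 0.0
```

```bash
python3 plan.py 45 .42,.0262,.125,-9.5 .4203,.0262,.1,-9.5
```

```text
sd mm [0.32 0.54 1.67]
t 8.85 grasp [ 0.425  -0.334   0.1223] yaw 1.21 w 0.0869 F [-0.  -0.7 -0.5]
[[0.267, 0.002, -0.002, 0.0, 0.0, 0.04], [0.534, 0.004, -0.004, 0.001, 0.0, 0.079], [0.8, 0.006, -0.006, 0.001, 0.0, 0.119]]
[[0.267, -0.014, -0.003, 0.001, 0.0, 0.04], [0.533, -0.028, -0.005, 0.001, 0.0, 0.079], [0.799, -0.043, -0.007, 0.002, 0.0, 0.119]]
[[0.265, -0.031, -0.002, 0.0, 0.0, 0.04], [0.53, -0.062, -0.004, 0.001, 0.001, 0.079], [0.795, -0.093, -0.006, 0.001, 0.001, 0.119], [0.796, -0.091, 0.16, 0.001, 0.001, 0.119]]
```

>>> play_rows --pt "0.267 0.002 0 0 0 0.04" --pt "0.534 0.004 0 0 0 0.079" --pt "0.8 0.006 0 0 0 0.119"

```text
time: 9.15
ee_pos: [0.4222, -0.2123, 0.2835]
eef_rot: [0.722, 0.692, -0.001, -0.001]
ft_force: [0.8, 0.4, 0.2]
width: 0.0869
grip_force: 0.0
```

>>> play_rows --pt "0.267 -0.014 0 0 0 0.04" --pt "0.533 -0.028 0 0 0 0.079" --pt "0.799 -0.043 0 0 0 0.119"

```text
time: 9.45
ee_pos: [0.4207, -0.092, 0.2839]
eef_rot: [0.743, 0.669, -0.0, -0.0]
ft_force: [0.5, -0.0, 0.3]
width: 0.0869
grip_force: 0.0
```

>>> play_rows --pt "0.265 -0.031 0 0 0 0.04" --pt "0.53 -0.062 0 0 0 0.079" --pt "0.795 -0.093 0 0 0 0.119" --pt "0.796 -0.091 0.15 0 0 0.119" --pt "0.796 -0.091 0.15 0 0 0.119"

```text
time: 9.95
ee_pos: [0.4188, 0.0272, 0.2597]
eef_rot: [0.763, 0.647, -0.002, -0.001]
ft_force: [-0.0, 0.4, -0.8]
width: 0.0873
grip_force: 0.0
```

```bash
cat > m4.py <<'E'
# check of the placed/remaining things, top camera + scene
import sys; from h import *
ims={c:vision.camera(c) for c in('top','scene')}
for a in sys.argv[1:]:
    n,x,y,z,d=a.split(','); g=(float(x),float(y),np.radians(float(d)))
    for cams in (('top',),('scene',)):
        try: p,e=jfit(ims,n,g,float(z),None,cams); print(cams[0],n,np.round(p[:2],4),np.round(np.degrees(p[2]),1),np.round(p[3:],3),np.round(e,3))
        except Exception as ex: print(cams[0],n,'err',ex)
E
python3 plan.py 25 .4203,.0262,.0625,-9.5; python3 m4.py tin_blue,.4293,-.0918,0,-11
```

```text
sd mm [0.53 0.58 1.01]
t 10.15 grasp [0.4193 0.0259 0.0979] yaw -9.52 w 0.0874 F [ 0.1 -0.3 -0.3]
[[0.001, 0.002, 0.118, -0.002, 0.001, 0.0], [0.002, 0.005, 0.236, -0.004, 0.003, -0.001]]
top tin_blue [ 0.4297 -0.0922] -12.0 [0.006] [0.025]
scene tin_blue [ 0.4266 -0.0937] -12.1 [0.001] [0.028]
```

>>> play_rows --pt "0 0.005 0.11 0 0 0" --pt "0 0.005 0.2 0 0 0" --pt "0 0.005 0.236 0 0 0" --pt "0 0.005 0.236 0 0 0" --pt "0 0.005 0.236 0 0 0"

```text
time: 10.75
ee_pos: [0.4211, 0.0262, 0.2273]
eef_rot: [0.763, 0.646, 0.0, 0.0]
ft_force: [0.4, -0.1, 0.6]
width: 0.0868
grip_force: 0.0
```

>>> play_rows --pt "0 0 0 0 0 0" --pt "0 0 0 0 0 0" --pt "0 0 0 0 0 0" --pt "0 0 0 0 0 0" --pt "0 0 0 0 0 0" --fingers -1

```text
time: 11.25
ee_pos: [0.4209, 0.0264, 0.2267]
eef_rot: [0.763, 0.646, 0.0, -0.0]
ft_force: [0.3, -0.4, 0.5]
width: 0.0547
grip_force: 0.0
```

>>> play_rows --pt "0 0 0 0 0 0" --pt "0 0 0 0 0 0" --pt "0 0 0 0 0 0" --pt "0 0 0 0 0 0"

```text
time: 11.65
ee_pos: [0.4209, 0.0264, 0.2267]
eef_rot: [0.763, 0.646, 0.0, -0.0]
ft_force: [-0.2, -0.0, 0.3]
width: 0.0456
grip_force: 30.0
```

```bash
python3 plan.py 25 .4203,.0262,.1,-9.5 .4203,.0262,.13,-9.5 .4306,-.2097,.13,-2.3 .4306,-.2097,.06,-2.3
```

```text
sd mm [0.01 0.01 0.01]
t 11.85 grasp [0.4209 0.0264 0.0632] yaw -9.5 w 0.0458 F [ 0.3 -0.   0.9]
[[-0.001, -0.002, -0.123, 0.0, 0.0, 0.0], [-0.002, -0.003, -0.245, 0.0, 0.0, 0.0], [-0.002, -0.003, -0.345, 0.0, 0.0, 0.0], [-0.002, -0.003, -0.445, 0.0, 0.0, 0.0], [-0.156, 0.03, -0.445, 0.0, 0.0, -0.024]]
[[-0.154, 0.03, 0.0, 0.0, 0.0, -0.024], [-0.309, 0.061, 0.0, 0.0, 0.0, -0.048], [-0.463, 0.092, 0.0, 0.0, 0.0, -0.072], [-0.617, 0.123, 0.0, 0.0, 0.0, -0.096], [-0.772, 0.153, 0.0, 0.0, 0.0, -0.12]]
[[-0.156, 0.021, 0.0, 0.0, 0.0, -0.024], [-0.312, 0.042, 0.0, 0.0, 0.0, -0.048], [-0.468, 0.063, 0.0, 0.0, 0.0, -0.072], [-0.624, 0.084, -0.001, 0.0, 0.0, -0.096], [-0.624, 0.084, 0.155, 0.0, 0.0, -0.096]]
[[0.0, 0.0, 0.155, 0.0, 0.0, 0.0], [0.0, 0.001, 0.311, 0.0, 0.0, 0.0]]
```

>>> play_rows --pt "0 0 -0.08 0 0 0" --pt "0 0 -0.22 0 0 0" --pt "0 -0.003 -0.345 0 0 0" --pt "-0.002 -0.003 -0.445 0 0 0" --pt "-0.156 0.03 -0.445 0 0 -0.024"

```text
time: 12.35
ee_pos: [0.4221, 0.0043, 0.2951]
eef_rot: [0.758, 0.652, 0.002, 0.0]
ft_force: [0.4, -1.0, -0.9]
width: 0.0458
grip_force: 30.0
```

>>> play_rows --pt "-0.154 0.03 0 0 0 -0.024" --pt "-0.309 0.061 0 0 0 -0.048" --pt "-0.463 0.092 0 0 0 -0.072" --pt "-0.617 0.123 0 0 0 -0.096" --pt "-0.772 0.153 0 0 0 -0.12"

```text
time: 12.85
ee_pos: [0.4262, -0.1164, 0.2933]
eef_rot: [0.738, 0.675, 0.0, -0.0]
ft_force: [-0.5, 0.2, -1.0]
width: 0.0455
grip_force: 30.0
```

>>> play_rows --pt "-0.156 0.021 0 0 0 -0.024" --pt "-0.312 0.042 0 0 0 -0.048" --pt "-0.468 0.063 0 0 0 -0.072" --pt "-0.624 0.084 0 0 0 -0.096" --pt "-0.624 0.084 0.12 0 0 -0.096"

```text
time: 13.35
ee_pos: [0.4308, -0.213, 0.2768]
eef_rot: [0.722, 0.692, 0.001, 0.002]
ft_force: [0.0, 1.0, -1.3]
width: 0.0458
grip_force: 30.0
```

>>> play_rows --pt "0 0 0.12 0 0 0" --pt "0 0 0.24 0 0 0" --pt "0 0 0.34 0 0 0" --pt "0 0 0.34 0 0 0" --pt "0 0 0.34 0 0 0"

```text
time: 13.85
ee_pos: [0.4305, -0.2099, 0.2246]
eef_rot: [0.721, 0.693, -0.0, -0.0]
ft_force: [-0.1, 0.4, -1.4]
width: 0.0458
grip_force: 30.0
```

```bash
python3 plan.py 5 .4306,-.2097,.034,-2.3
```

```text
sd mm [0.14 0.04 0.23]
t 14.05 grasp [ 0.4309 -0.2099  0.0615] yaw -2.31 w 0.0454 F [-0.2  0.1 -0.9]
[[0.0, 0.0, 0.031, 0.0, 0.0, 0.0], [0.0, 0.0, 0.061, 0.0, 0.0, 0.0], [0.001, -0.001, 0.092, 0.001, 0.0, 0.0], [0.001, -0.001, 0.122, 0.001, 0.0, 0.0], [0.001, -0.001, 0.153, 0.001, 0.0, 0.0]]
[[0.0, 0.0, 0.031, 0.0, 0.0, 0.0]]
```

>>> play_rows --pt "0 -0.001 0.07 0 0 0" --pt "0 -0.001 0.13 0 0 0" --pt "0 -0.001 0.17 0 0 0" --pt "0 -0.001 0.184 0 0 0" --pt "0 -0.001 0.19 0 0 0"

```text
time: 14.55
ee_pos: [0.43, -0.2098, 0.1957]
eef_rot: [0.721, 0.693, -0.0, -0.001]
ft_force: [-7.5, 3.7, 18.0]
width: 0.0455
grip_force: 30.0
```

>>> play_rows --pt "0 0 0 0 0 0" --pt "0 0 0.004 0 0 0" --pt "0 0 0.006 0 0 0"

```text
time: 14.85
ee_pos: [0.4304, -0.21, 0.1957]
eef_rot: [0.721, 0.693, 0.0, -0.0]
ft_force: [-8.2, 3.2, 20.2]
width: 0.0454
grip_force: 30.0
```

Contact; ease off and release.

>>> play_rows --pt "0 0 -0.006 0 0 0" --pt "0 0 -0.006 0 0 0"

```text
time: 15.05
ee_pos: [0.4305, -0.2098, 0.196]
eef_rot: [0.721, 0.693, 0.0, 0.0]
ft_force: [-0.3, 0.6, -0.9]
width: 0.0457
grip_force: 30.0
```

>>> play_rows --pt "0 0 0 0 0 0" --pt "0 0 0 0 0 0" --pt "0 0 0 0 0 0" --pt "0 0 0 0 0 0" --pt "0 0 0 0 0 0" --fingers 1

```text
time: 15.55
ee_pos: [0.4304, -0.2097, 0.1959]
eef_rot: [0.721, 0.693, 0.0, -0.0]
ft_force: [0.5, 0.5, -0.8]
width: 0.0775
grip_force: 0.0
```

>>> play_rows --pt "0 0 -0.05 0 0 0" --pt "0 0 -0.2 0 0 0" --pt "0 0 -0.4 0 0 0" --pt "0 0 -0.6 0 0 0" --pt "0 0 -0.6 0 0 0"

```text
time: 16.05
ee_pos: [0.4313, -0.2107, 0.2896]
eef_rot: [0.721, 0.693, 0.002, 0.002]
ft_force: [0.3, 0.5, -0.6]
width: 0.0869
grip_force: 0.0
```

```bash
python3 plan.py 45 .429,-.0922,.12,-11.5 .429,-.0922,.08,-11.5;python3 m4.py tin_red,.42,.0278,0,-11
```

```text
sd mm [0.48 0.43 1.57]
t 16.25 grasp [ 0.431  -0.2098  0.1235] yaw -2.3 w 0.0871 F [-0.4 -0.1 -0.3]
[[0.261, -0.014, 0.008, 0.001, 0.0, 0.102], [0.522, -0.028, 0.015, 0.003, -0.001, 0.204], [0.784, -0.042, 0.023, 0.004, -0.001, 0.307], [0.783, -0.043, 0.29, 0.004, -0.001, 0.307]]
top tin_red [0.42   0.0272] -10.5 [0.007] [0.015]
scene tin_red [0.4192 0.0288] -10.8 [0.008] [0.023]
```

>>> play_rows --pt "0.261 -0.014 0 0 0 0.11" --pt "0.522 -0.028 0 0 0 0.22" --pt "0.784 -0.042 0.02 0 0 0.324" --pt "0.784 -0.043 0.29 0 0 0.324" --pt "0.784 -0.043 0.29 0 0 0.324"

```text
time: 16.85
ee_pos: [0.4268, -0.0908, 0.239]
eef_rot: [0.777, 0.63, -0.003, -0.002]
ft_force: [-0.8, -0.4, 0.6]
width: 0.0866
grip_force: 0.0
```

```bash
python3 plan.py 25 .4292,-.0922,.03,-12
```

```text
sd mm [0.81 0.82 1.63]
t 17.05 grasp [ 0.4275 -0.0925  0.0782] yaw -12.03 w 0.0873 F [ 0.5  0.5 -0.1]
[[0.002, 0.004, 0.161, -0.003, 0.002, -0.001], [0.003, 0.008, 0.321, -0.005, 0.004, -0.001]]
```

>>> play_rows --pt "0 0.005 0.12 0 0 0" --pt "0 0.005 0.24 0 0 0" --pt "0 0.005 0.3 0 0 0" --pt "0 0.005 0.32 0 0 0" --pt "0 0.005 0.32 0 0 0"

```text
time: 17.55
ee_pos: [0.4296, -0.0925, 0.1949]
eef_rot: [0.777, 0.629, 0.0, 0.0]
ft_force: [-0.3, 0.9, 0.6]
width: 0.0872
grip_force: 0.0
```

>>> play_rows --pt "0 0 0 0 0 0" --pt "0 0 0 0 0 0" --pt "0 0 0 0 0 0" --pt "0 0 0 0 0 0" --pt "0 0 0 0 0 0" --fingers -1

```text
time: 18.05
ee_pos: [0.4294, -0.0921, 0.1946]
eef_rot: [0.777, 0.629, 0.0, -0.0]
ft_force: [-1.1, 0.3, 1.7]
width: 0.0576
grip_force: 30.0
```

>>> play_rows --pt "0 0 0 0 0 0" --pt "0 0 0 0 0 0"

```text
time: 18.25
ee_pos: [0.4295, -0.0921, 0.1946]
eef_rot: [0.777, 0.629, 0.0, -0.0]
ft_force: [-1.1, 0.1, 5.3]
width: 0.0579
grip_force: 30.0
```

```bash
python3 plan.py 25 .429,-.0922,.09,-12 .429,-.0922,.135,-12 .6513,-.242,.135,-7 .6513,-.242,.08,-7
```

```text
sd mm [0.01 0.01 0.01]
t 18.45 grasp [ 0.4295 -0.092   0.0311] yaw -12.02 w 0.0577 F [-1.   1.   5.5]
[[0.0, -0.001, -0.131, 0.0, 0.0, 0.0], [-0.001, -0.002, -0.262, 0.0, 0.0, 0.0], [-0.001, -0.003, -0.393, 0.0, -0.001, -0.001], [-0.001, -0.003, -0.543, 0.0, -0.001, -0.001], [-0.001, -0.003, -0.693, 0.0, -0.001, -0.001]]
[[-0.061, 0.151, 0.0, 0.0, 0.0, -0.015], [-0.122, 0.301, 0.0, 0.0, 0.0, -0.03], [-0.183, 0.452, 0.0, 0.0, 0.0, -0.045], [-0.243, 0.603, 0.0, 0.0, 0.0, -0.06], [-0.304, 0.753, 0.0, 0.0, 0.0, -0.076]]
[[-0.067, 0.148, 0.0, 0.0, 0.0, -0.015], [-0.134, 0.297, 0.0, 0.0, 0.0, -0.03], [-0.201, 0.445, 0.0, 0.0, 0.0, -0.045], [-0.267, 0.593, 0.0, 0.0, 0.0, -0.06], [-0.334, 0.741, 0.0, 0.0, 0.0, -0.075]]
[[-0.073, 0.145, 0.0, 0.0, 0.0, -0.015], [-0.073, 0.145, 0.122, 0.0, 0.0, -0.015], [-0.073, 0.145, 0.245, 0.0, 0.0, -0.015], [-0.073, 0.145, 0.367, 0.0, 0.0, -0.015]]
```

>>> play_rows --pt "0 0 -0.1 0 0 0" --pt "0 0 -0.24 0 0 0" --pt "0 -0.002 -0.39 0 0 0" --pt "0 -0.003 -0.54 0 0 0" --pt "0 -0.003 -0.693 0 0 0"

```text
time: 18.95
ee_pos: [0.4286, -0.0921, 0.2989]
eef_rot: [0.777, 0.629, -0.0, -0.0]
ft_force: [0.5, 1.2, -2.4]
width: 0.0577
grip_force: 30.0
```

>>> play_rows --pt "-0.061 0.151 0 0 0 -0.015" --pt "-0.122 0.301 0 0 0 -0.03" --pt "-0.183 0.452 0 0 0 -0.045" --pt "-0.243 0.603 0 0 0 -0.06" --pt "-0.304 0.753 0 0 0 -0.076"

```text
time: 19.45
ee_pos: [0.5306, -0.1605, 0.2977]
eef_rot: [0.764, 0.645, -0.0, -0.0]
ft_force: [-0.1, 0.5, -1.2]
width: 0.0579
grip_force: 30.0
```

>>> play_rows --pt "-0.067 0.148 0 0 0 -0.015" --pt "-0.134 0.297 0 0 0 -0.03" --pt "-0.201 0.445 0 0 0 -0.045" --pt "-0.267 0.593 0 0 0 -0.06" --pt "-0.334 0.741 0 0 0 -0.075"

```text
time: 19.95
ee_pos: [0.6317, -0.2287, 0.2974]
eef_rot: [0.752, 0.66, -0.0, -0.001]
ft_force: [-0.5, -0.8, -1.2]
width: 0.0581
grip_force: 30.0
```

>>> play_rows --pt "-0.073 0.145 0 0 0 -0.015" --pt "-0.073 0.145 0.12 0 0 -0.015" --pt "-0.073 0.145 0.245 0 0 -0.015" --pt "-0.073 0.145 0.367 0 0 -0.015" --pt "-0.073 0.145 0.367 0 0 -0.015"

```text
time: 20.45
ee_pos: [0.65, -0.241, 0.2395]
eef_rot: [0.749, 0.662, -0.001, -0.003]
ft_force: [0.1, 0.6, -2.5]
width: 0.0579
grip_force: 30.0
```

>>> play_rows --pt "0 0 0 0 0 0" --pt "0 0 0 0 0 0"

```text
time: 20.65
ee_pos: [0.6513, -0.2421, 0.2443]
eef_rot: [0.749, 0.662, 0.0, 0.001]
ft_force: [-0.1, -0.9, -2.1]
width: 0.0578
grip_force: 30.0
```

```bash
python3 plan.py 15 .6514,-.2422,.0345,-7
```

```text
sd mm [0.03 0.02 0.13]
t 20.85 grasp [ 0.6516 -0.2421  0.0808] yaw -7.04 w 0.0574 F [ 0.5 -1.  -1.6]
[[0.0, 0.0, 0.077, 0.001, 0.0, 0.0], [0.0, 0.0, 0.154, 0.001, 0.0, -0.001], [0.0, 0.0, 0.232, 0.002, 0.0, -0.001], [-0.001, 0.0, 0.309, 0.003, 0.0, -0.001]]
```

>>> play_rows --pt "0 0 0.08 0 0 0" --pt "0 0 0.16 0 0 0" --pt "0 0 0.24 0 0 0" --pt "0 0 0.285 0 0 0" --pt "0 0 0.3 0 0 0"

```text
time: 21.35
ee_pos: [0.6508, -0.2419, 0.1975]
eef_rot: [0.749, 0.662, -0.0, -0.001]
ft_force: [-8.7, 5.9, 17.2]
width: 0.0576
grip_force: 30.0
```

>>> play_rows --pt "0 0 0.003 0 0 0" --pt "0 0 0.008 0 0 0" --pt "0 0 0.008 0 0 0"

```text
time: 21.65
ee_pos: [0.6509, -0.2421, 0.1976]
eef_rot: [0.749, 0.662, -0.0, -0.0]
ft_force: [-4.8, 1.5, 7.9]
width: 0.0576
grip_force: 30.0
```

>>> play_rows --pt "0 0 0 0 0 0" --pt "0 0 0 0 0 0" --pt "0 0 0 0 0 0" --pt "0 0 0 0 0 0" --pt "0 0 0 0 0 0" --fingers 1

```text
time: 22.15
ee_pos: [0.6512, -0.2421, 0.197]
eef_rot: [0.749, 0.662, 0.0, 0.0]
ft_force: [-0.1, 0.9, 0.4]
width: 0.085
grip_force: 0.0
```

>>> play_rows --pt "0 0 -0.05 0 0 0" --pt "0 0 -0.2 0 0 0" --pt "0 0 -0.4 0 0 0" --pt "0 0 -0.65 0 0 0" --pt "0 0 -0.65 0 0 0"

```text
time: 22.65
ee_pos: [0.6521, -0.2432, 0.3009]
eef_rot: [0.749, 0.662, 0.002, 0.004]
ft_force: [0.6, -0.3, 0.6]
width: 0.0871
grip_force: 0.0
```

```bash
python3 plan.py 45 .4197,.0278,.13,-10.7 .4197,.0278,.07,-10.7
```

```text
sd mm [0.42 0.53 2.53]
t 22.85 grasp [ 0.6519 -0.2425  0.1333] yaw -7.05 w 0.087 F [0.6 0.2 0.3]
[[0.2, -0.219, 0.002, 0.001, 0.0, 0.015], [0.4, -0.439, 0.004, 0.001, 0.0, 0.03], [0.599, -0.658, 0.006, 0.002, 0.0, 0.046], [0.799, -0.877, 0.008, 0.003, 0.0, 0.061]]
[[0.193, -0.226, 0.002, 0.001, 0.0, 0.015], [0.385, -0.451, 0.005, 0.001, 0.0, 0.03], [0.578, -0.677, 0.007, 0.002, 0.0, 0.046], [0.771, -0.902, 0.009, 0.003, 0.0, 0.061], [0.771, -0.902, 0.209, 0.003, 0.0, 0.061]]
[[0.0, 0.0, 0.2, 0.0, 0.0, 0.0]]
```

>>> play_rows --pt "0.2 -0.219 0 0 0 0.015" --pt "0.4 -0.439 0 0 0 0.03" --pt "0.599 -0.658 0 0 0 0.046" --pt "0.799 -0.877 0 0 0 0.061"

```text
time: 23.25
ee_pos: [0.5337, -0.1056, 0.2932]
eef_rot: [0.76, 0.65, -0.001, -0.001]
ft_force: [0.4, -0.2, 0.9]
width: 0.0868
grip_force: 0.0
```

>>> play_rows --pt "0.193 -0.226 0 0 0 0.015" --pt "0.385 -0.451 0 0 0 0.03" --pt "0.578 -0.677 0 0 0 0.046" --pt "0.771 -0.902 0 0 0 0.061" --pt "0.771 -0.902 0.2 0 0 0.061"

```text
time: 23.75
ee_pos: [0.4178, 0.0321, 0.2672]
eef_rot: [0.769, 0.64, 0.005, -0.002]
ft_force: [1.0, 0.2, -1.1]
width: 0.0869
grip_force: 0.0
```

>>> play_rows --pt "0 0 0.2 0 0 0" --pt "0 0 0.2 0 0 0" --pt "0 0 0.2 0 0 0"

```text
time: 24.05
ee_pos: [0.4193, 0.0279, 0.2346]
eef_rot: [0.77, 0.638, -0.001, 0.0]
ft_force: [0.1, -0.1, -0.1]
width: 0.0871
grip_force: 0.0
```

```bash
python3 plan.py 25 .4197,.0278,.031,-10.7;  python3 m4.py tin_blue,.6514,-.2422,.003,-7 tin_yellow,.4306,-.2097,.003,-2.3 tin_green,.4245,-.3337,.003,1.2
```

```text
sd mm [0.29 0.06 0.38]
t 24.25 grasp [0.4198 0.0279 0.0718] yaw -10.74 w 0.0869 F [ 0.   1.  -0.1]
[[-0.001, 0.0, 0.136, 0.0, 0.0, -0.001], [-0.001, -0.001, 0.272, 0.001, 0.001, -0.001]]
top tin_blue [ 0.6658 -0.2463] -71.2 [0.063] [0.309]
scene tin_blue [ 0.667  -0.2371] -30.0 [0.056] [0.267]
top tin_yellow [ 0.4345 -0.2136] -2.3 [0.157] [0.106]
scene tin_yellow [ 0.4288 -0.2098] -1.3 [0.007] [0.028]
top tin_green [ 0.4247 -0.3344] 1.2 [0.012] [0.117]
scene tin_green [ 0.4214 -0.3339] 1.5 [-0.] [0.046]
```

Same-colour mats confuse that fit, so I'll check visually after the last tin.

>>> play_rows --pt "0 0 0.11 0 0 0" --pt "0 0 0.21 0 0 0" --pt "0 0 0.26 0 0 0" --pt "0 0 0.27 0 0 0" --pt "0 0 0.27 0 0 0"

```text
time: 24.85
ee_pos: [0.4196, 0.0281, 0.1944]
eef_rot: [0.77, 0.638, -0.0, 0.0]
ft_force: [0.7, 0.5, 0.4]
width: 0.0872
grip_force: 0.0
```

>>> play_rows --pt "0 0 0 0 0 0" --pt "0 0 0 0 0 0" --pt "0 0 0 0 0 0" --pt "0 0 0 0 0 0" --pt "0 0 0 0 0 0" --fingers -1

```text
time: 25.35
ee_pos: [0.4195, 0.0282, 0.1943]
eef_rot: [0.77, 0.638, 0.0, -0.0]
ft_force: [-0.1, 0.6, 2.3]
width: 0.0579
grip_force: 30.0
```

>>> play_rows --pt "0 0 0 0 0 0" --pt "0 0 0 0 0 0"

```text
time: 25.55
ee_pos: [0.4195, 0.0282, 0.1942]
eef_rot: [0.77, 0.638, 0.0, -0.0]
ft_force: [-0.3, 0.4, 3.4]
width: 0.0578
grip_force: 30.0
```

```bash
python3 plan.py 25 .4197,.0278,.1,-10.7 .4197,.0278,.14,-10.7 .6507,-.0988,.14,-3.7 .6507,-.0988,.08,-3.7
```

```text
sd mm [0.01 0.01 0.01]
t 25.75 grasp [0.4195 0.0283 0.0308] yaw -10.7 w 0.0579 F [-1.   0.   5.4]
[[-0.001, 0.001, -0.154, 0.0, 0.0, 0.0], [-0.002, 0.001, -0.308, 0.0, 0.0, 0.0], [-0.002, 0.002, -0.462, 0.0, 0.0, 0.0], [-0.002, 0.002, -0.595, 0.0, 0.0, 0.0], [-0.002, 0.002, -0.728, 0.0, 0.0, 0.0]]
[[-0.049, 0.152, 0.0, 0.0, 0.0, -0.021], [-0.099, 0.304, 0.0, 0.0, 0.0, -0.042], [-0.148, 0.455, 0.0, 0.0, 0.0, -0.064], [-0.198, 0.607, 0.0, 0.0, 0.0, -0.085], [-0.247, 0.759, 0.0, 0.0, 0.0, -0.106]]
[[-0.058, 0.149, 0.0, 0.0, 0.0, -0.021], [-0.116, 0.298, 0.0, 0.0, 0.0, -0.043], [-0.173, 0.446, 0.0, 0.0, 0.0, -0.064], [-0.231, 0.595, 0.0, 0.0, 0.0, -0.085], [-0.289, 0.744, 0.0, 0.0, 0.0, -0.106]]
[[-0.066, 0.145, 0.0, 0.0, 0.0, -0.021], [-0.066, 0.145, 0.133, 0.0, 0.0, -0.021], [-0.066, 0.145, 0.266, 0.0, 0.0, -0.021], [-0.066, 0.145, 0.4, 0.0, 0.0, -0.021]]
```

>>> play_rows --pt "0 0 -0.1 0 0 0" --pt "0 0 -0.26 0 0 0" --pt "-0.002 0.002 -0.42 0 0 0" --pt "-0.002 0.002 -0.58 0 0 0" --pt "-0.002 0.002 -0.728 0 0 0"

```text
time: 26.25
ee_pos: [0.4195, 0.0276, 0.3042]
eef_rot: [0.77, 0.638, 0.0, -0.0]
ft_force: [0.9, -0.0, -2.0]
width: 0.0576
grip_force: 30.0
```

>>> play_rows --pt "-0.049 0.152 0 0 0 -0.021" --pt "-0.099 0.304 0 0 0 -0.042" --pt "-0.148 0.455 0 0 0 -0.064" --pt "-0.198 0.607 0 0 0 -0.085" --pt "-0.247 0.759 0 0 0 -0.106"

```text
time: 26.75
ee_pos: [0.5253, -0.03, 0.3028]
eef_rot: [0.752, 0.66, -0.0, -0.0]
ft_force: [0.6, 0.5, -0.9]
width: 0.0574
grip_force: 30.0
```

>>> play_rows --pt "-0.058 0.149 0 0 0 -0.021" --pt "-0.116 0.298 0 0 0 -0.043" --pt "-0.173 0.446 0 0 0 -0.064" --pt "-0.231 0.595 0 0 0 -0.085" --pt "-0.289 0.744 0 0 0 -0.106"

```text
time: 27.25
ee_pos: [0.6303, -0.0876, 0.3024]
eef_rot: [0.733, 0.68, -0.0, -0.0]
ft_force: [0.6, 0.1, 0.4]
width: 0.0573
grip_force: 30.0
```

>>> play_rows --pt "-0.066 0.145 0 0 0 -0.021" --pt "-0.066 0.145 0 0 0 -0.021" --pt "-0.066 0.145 0.13 0 0 -0.021" --pt "-0.066 0.145 0.26 0 0 -0.021" --pt "-0.066 0.145 0.4 0 0 -0.021"

```text
time: 27.75
ee_pos: [0.6501, -0.0984, 0.2423]
eef_rot: [0.73, 0.684, -0.0, -0.0]
ft_force: [0.6, -0.1, -1.4]
width: 0.0581
grip_force: 30.0
```

>>> play_rows --pt "0 0 0 0 0 0" --pt "0 0 0 0 0 0" --pt "0 0 0 0 0 0"

```text
time: 28.05
ee_pos: [0.6508, -0.0989, 0.2446]
eef_rot: [0.73, 0.684, 0.001, 0.001]
ft_force: [0.4, -1.1, -1.2]
width: 0.0578
grip_force: 30.0
```

```bash
python3 plan.py 15 .6507,-.0988,.0345,-3.7
```

```text
sd mm [0.03 0.02 0.18]
t 28.25 grasp [ 0.651  -0.0989  0.0809] yaw -3.71 w 0.0577 F [-0.1 -1.  -1.6]
[[0.0, 0.0, 0.077, 0.001, 0.0, 0.0], [0.0, -0.001, 0.155, 0.001, 0.0, 0.0], [0.0, -0.001, 0.232, 0.002, 0.0, 0.0], [0.0, -0.001, 0.31, 0.003, 0.0, 0.0]]
```

>>> play_rows --pt "0 -0.001 0.08 0 0 0" --pt "0 -0.001 0.16 0 0 0" --pt "0 -0.001 0.24 0 0 0" --pt "0 -0.001 0.285 0 0 0" --pt "0 -0.001 0.3 0 0 0"

```text
time: 28.75
ee_pos: [0.6499, -0.0989, 0.1974]
eef_rot: [0.73, 0.684, -0.001, -0.001]
ft_force: [-12.8, 3.6, 17.8]
width: 0.058
grip_force: 30.0
```

>>> play_rows --pt "0 0 0.003 0 0 0" --pt "0 0 0.008 0 0 0" --pt "0 0 0.008 0 0 0"

```text
time: 29.05
ee_pos: [0.6504, -0.099, 0.1974]
eef_rot: [0.73, 0.684, 0.0, -0.0]
ft_force: [-3.1, 0.1, 4.2]
width: 0.0576
grip_force: 30.0
```

>>> play_rows --pt "0 0 0 0 0 0" --pt "0 0 0 0 0 0" --pt "0 0 0 0 0 0" --pt "0 0 0 0 0 0" --pt "0 0 0 0 0 0" --fingers 1

```text
time: 29.55
ee_pos: [0.6504, -0.0988, 0.1971]
eef_rot: [0.73, 0.684, 0.0, 0.0]
ft_force: [0.1, -0.5, -0.1]
width: 0.0849
grip_force: 0.0
```

>>> play_rows --pt "0 0 -0.05 0 0 0" --pt "0 0 -0.2 0 0 0" --pt "0 0 -0.4 0 0 0" --pt "0 0 -0.65 0 0 0" --pt "0 0 -0.65 0 0 0"

```text
time: 30.05
ee_pos: [0.6516, -0.0998, 0.3005]
eef_rot: [0.73, 0.684, 0.003, 0.003]
ft_force: [0.7, -0.6, -0.9]
width: 0.0871
grip_force: 0.0
```

```bash
python3 plan.py 45 .45,.06,.2,0 .42,.2,.23,20
```

```text
sd mm [0.55 0.45 2.41]
t 30.25 grasp [ 0.6512 -0.0991  0.133 ] yaw -3.72 w 0.0867 F [0.  0.  0.4]
[[0.162, -0.234, -0.075, 0.001, 0.0, -0.021], [0.324, -0.468, -0.15, 0.002, 0.0, -0.041], [0.486, -0.701, -0.225, 0.003, 0.0, -0.062], [0.648, -0.935, -0.3, 0.004, 0.0, -0.083]]
[[0.172, -0.227, -0.075, 0.0, 0.0, -0.02], [0.344, -0.454, -0.149, 0.001, 0.0, -0.041], [0.576, -0.509, -0.199, 0.001, 0.0, -0.208], [0.808, -0.564, -0.249, 0.001, 0.0, -0.374]]
[[0.239, -0.008, -0.05, 0.0, 0.0, -0.167], [0.477, -0.017, -0.1, 0.0, 0.0, -0.334]]
```

>>> play_rows --pt "0.162 -0.234 -0.075 0 0 -0.021" --pt "0.324 -0.468 -0.15 0 0 -0.041" --pt "0.486 -0.701 -0.225 0 0 -0.062" --pt "0.648 -0.935 -0.3 0 0 -0.083"

```text
time: 30.65
ee_pos: [0.5152, 0.0083, 0.3385]
eef_rot: [0.714, 0.7, -0.001, -0.0]
ft_force: [-0.3, 1.7, 1.8]
width: 0.0871
grip_force: 0.0
```

>>> play_rows --pt "0.172 -0.227 -0.075 0 0 -0.02" --pt "0.344 -0.454 -0.149 0 0 -0.041" --pt "0.576 -0.509 -0.199 0 0 -0.208" --pt "0.808 -0.564 -0.249 0 0 -0.374"

```text
time: 31.05
ee_pos: [0.4333, 0.1313, 0.3772]
eef_rot: [0.641, 0.767, 0.001, -0.001]
ft_force: [-0.0, 0.7, 0.0]
width: 0.0873
grip_force: 0.0
```

>>> play_rows --pt "0.239 -0.008 -0.05 0 0 -0.167" --pt "0.477 -0.017 -0.1 0 0 -0.334" --pt "0.477 -0.017 -0.1 0 0 -0.334"

```text
time: 31.35
ee_pos: [0.4181, 0.2049, 0.3918]
eef_rot: [0.569, 0.822, -0.0, -0.0]
ft_force: [-0.4, -1.1, -0.6]
width: 0.087
grip_force: 0.0
```

Run:
```python
from h import *
T=dict(red=(.6507,-.0988,-3.7),blue=(.6514,-.2422,-7),yellow=(.4306,-.2097,-2.3),green=(.4245,-.3337,1.2))
for c in('top','scene'):
    im=vision.camera(c); tiles=[]
    for k,(x,y,a) in T.items():
        p=[x,y,np.radians(a),0.0005]; n='tin_'+k; u,v=np.int32(proj(c,[x,y,.03])[0]); o=np.array([u-28,v-28]); f=7
        t=cv2.resize(im[o[1]:o[1]+56,o[0]:o[0]+56],None,fx=f,fy=f,interpolation=cv2.INTER_CUBIC)
        cv2.polylines(t,[np.int32((sil(c,n,p,.003)-o+.5)*f)],True,(255,255,255),1)
        cv2.polylines(t,[np.int32((sil(c,'mat_'+k,p[:3],0)-o+.5)*f)],True,(255,0,255),1); tiles.append(cv2.resize(t,(296,296)))
    cv2.imwrite(f'pics/end_{c}.png',np.vstack([np.hstack(tiles[:2]),np.hstack(tiles[2:])]))
```

```text
(no output)
```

View pics/end_top.png

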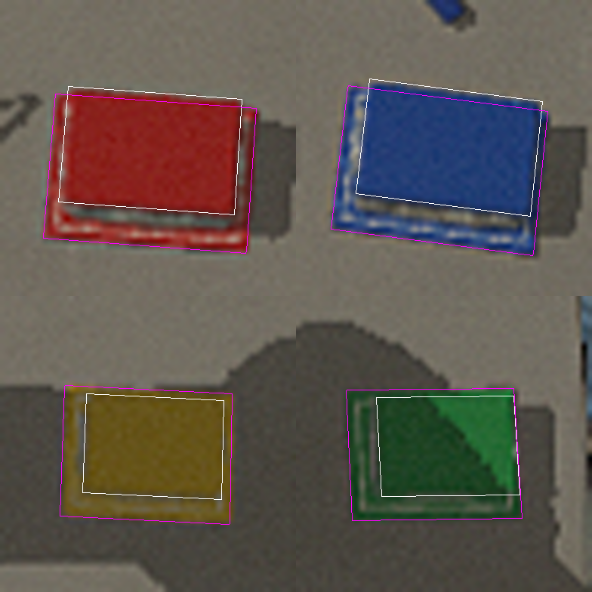

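View pics/end_scene.png

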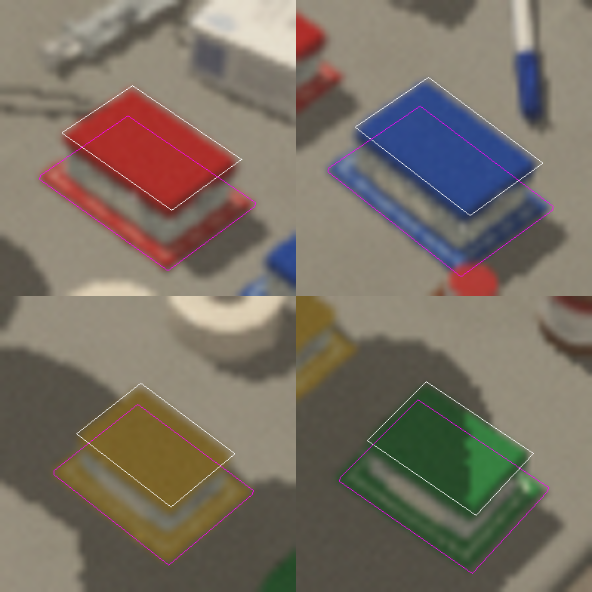

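All four look square and seated; a quick edge-gradient fit will check centring numerically.

```bash
cat > e.py <<'E'
from h import *
from scipy.ndimage import map_coordinates
from scipy.optimize import differential_evolution as DE
T=dict(red=(.6507,-.0988,-3.7),blue=(.6514,-.2422,-7),yellow=(.4306,-.2097,-2.3),green=(.4245,-.3337,1.2))
def corners(n,p,z):
    w,l,_=SZ[n]; B=np.array([[-w,-l],[w,-l],[w,l],[-w,l]])/2; c,s=np.cos(p[2]),np.sin(p[2]); B=B@np.array([[c,s],[-s,c]])+p[:2]
    t=np.linspace(.06,.94,40)[:,None]; return [np.c_[B[i]+(B[(i+1)%4]-B[i])*t,np.full(40,z)] for i in range(4)]
def score(ims,n,p,z):
    tot=0
    for c,im in ims.items():
        for e in corners(n,p,z):
            u=proj(c,e); d=u[-1]-u[0]; nv=np.array([d[1],-d[0]])/np.hypot(*d)
            S_=lambda q:np.array([map_coordinates(im[...,k],[q[:,1],q[:,0]],order=1) for k in range(3)]).mean(1)
            tot+=np.linalg.norm(S_(u+nv*.9)-S_(u-nv*.9))
    return -tot
ims2={c:cv2.GaussianBlur(np.float32(vision.camera(c)),(0,0),.6) for c in('top','scene')}
for k,(x,y,a) in T.items():
    for n,z in(('tin_'+k,.003+SZ['tin_'+k][2]),('mat_'+k,.003)):
        for cs in(('top','scene'),('top',),('scene',)):
            ims={c:ims2[c] for c in cs}; v=DE(lambda d:score(ims,n,[x+d[0],y+d[1],np.radians(a+d[2])],z),[(-.007,.007)]*2+[(-5,5)],seed=1,maxiter=25,popsize=8)
            print(n,cs[0] if len(cs)==1 else 'both',np.round(v.x*[1e3,1e3,1],1))
E
python3 e.py
```

```text
tin_red both [-1.5 -1.8  0.2]
tin_red top [-1.4 -3.8 -0. ]
tin_red scene [-3.6 -1.8 -0.4]
mat_red both [-0.6 -0.9 -0.2]
mat_red top [ 2.9 -0.9  0. ]
mat_red scene [-3.9 -0.9 -0.6]
tin_blue both [-1.9 -1.   0.2]
tin_blue top [-1.4 -0.2  0.5]
tin_blue scene [-4.9 -1.3  0.1]
mat_blue both [-1.4  0.3 -0.2]
mat_blue top [ 3.1 -0.2  0. ]
mat_blue scene [-3.9  1.2 -1. ]
tin_yellow both [-3.  -3.   0.7]
tin_yellow top [ 4.2 -3.6  1.2]
tin_yellow scene [-3.1 -1.4 -0.3]
mat_yellow both [ 1.  -1.4  0.8]
mat_yellow top [ 1.2 -1.4  1. ]
mat_yellow scene [ 7.  -0.5 -5. ]
tin_green both [ 1.2  0.5 -1.4]
tin_green top [ 3.5  0.7 -1.4]
tin_green scene [-4.1 -0.5  0. ]
mat_green both [-0.7  1.1 -0.1]
mat_green top [-0.5  1.3 -0.5]
mat_green scene [7.  5.6 4.7]
```

Tin-minus-mat offsets are about 1–2 mm where the edges are clear. Last checks: the vials, then hand in.

Run:
```python
from h import *
vision.camera('top')
for v in('vial_amber','vial_clear'): print(v,[(np.round(d['point'],3),round(d['conf'],2)) for d in spotter.boxes_of('top',v)][:2])
print(status.read_state()['time'])
print(job.close_job())
```

```text
vial_amber [(array([ 0.539, -0.317,  0.058]), 0.66)]
vial_clear [(array([ 0.537, -0.04 ,  0.058]), 0.82)]
31.7
the job is handed in; nothing more can be done
None
```

I unstacked all four tins and set each on the mat of its colour; they looked square in both cameras. The red and blue tins measured within about 2 mm of centre, but arm shadow kept me from measuring the yellow and green ones as closely. Both vials still stand where they were, and I handed the job in at 31.7 s.

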